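# Offer up the articulator's upper bow and hold its hinge in line

### The job

Put the two halves of the brass articulator together at the hinge so that I can push the pin in: lift the loose upper bow by its black rib, and lower its hinge barrel between the two cheeks of the lower frame, into the V seat, until the hole through the barrel lines up with the holes in the cheeks and the bow reaches level over the base. Set it in gently, do not force it, and leave the casts and the roll of tape where they are. Finish while still holding the bow there, level and steady: do not let go, since it would drop forward.

Things in the scene. Friction and masses are not known exactly. Their poses are not given: they have to be found in the camera images.
- lower_frame: Fixed lower half: dark steel base 150 (x) x 90 (y) mm, top at 11 mm, low brass disc on it. Origin on the bench under its centre; x points to the rear (hinge end), z up. At x = +50 mm two brass cheeks, 26 mm long, 10 mm thick, inner faces 38 mm apart (y = -19, +19 mm), 84 mm high, plus flared lips to 95 mm. A fixed 6 mm pin waits in the +y cheek, short of the gap, knob out to y = +63 mm.
- frame_hinge (a point): Centre of the hinge line, midway between the cheeks, 70 mm above the bench: lower_frame x = +50 mm, y = 0. Axes as lower_frame; the 9 mm cheek holes run along y. Below it lies a V seat (two rigid 45 degree faces, 23 mm wide at the mouth) that carries the 20 mm barrel just when the holes are in line.
- upper_bow: Loose brass upper half, 0.15 to 0.3 kg, lying level on its disc and barrel. Origin at its underside, centre of the 52 mm disc; x to the rear barrel, z up. Plate 36 mm wide from x = -56 to +32 mm, top at 18 mm; then a 24 mm wide neck to the barrel; round front boss (top 26 mm) to x = -59 mm.
- bow_grip (a point): Centre of the black grip rib on top of the bow: rib 44 mm long (x), 14 mm wide (y), 36 mm high, from 18 to 54 mm above the bow's underside; point at 36 mm, above the origin. Axes as upper_bow. Near the centre of mass; grip it across y from above.
- bow_hinge (a point): Centre of the bow's steel hinge barrel: 20 mm outside diameter, 30 mm long, 9 mm hole along y; at x = +50, y = 0, z = +10 mm of upper_bow. Axes as upper_bow.
- blue_cast_center (a point): Blue stone dental cast, 62 x 74 x 43 mm, bystander; point 20 mm above its underside.
- yellow_cast_center (a point): Yellow stone dental cast, 62 x 74 x 41 mm, bystander; point 20 mm above its underside.
- roll_center (a point): Roll of masking tape lying flat, 98 mm across, 25 mm high, bystander; its centre.
Mind the look-alikes: they are no part of the job. Leave any blue look-alike of the upper_bow alone.

How it is judged (in metres and radians):
On the way:
1. the bow is held clear of the bench, its grip rib's centre more than 100 mm up (height (world z) of bow_grip above 0.1 m and contact force between the fingers and upper_bow above 2 N), for 0.1 s.
At the end, for the whole second after the job is handed in: Bow gripped (over 2 N) and steady (under 30 mm/s); barrel centre within 3 mm of the hinge line fore-aft and in height, within 6 mm of mid-gap; barrel parallel to it within 0.09 rad; bow reaching forward over the base, level within 0.10 rad (x of bow_hinge in the frame of frame_hinge between -0.003 and 0.003 m and z of bow_hinge in the frame of frame_hinge between -0.003 and 0.003 m and y of bow_hinge in the frame of frame_hinge between -0.006 and 0.006 m and angle between the y axis of bow_hinge and the y axis of frame_hinge, either way round below 0.09 rad and x of bow_grip in the frame of frame_hinge below -0.03 m and angle between bow_grip's own z axis and vertical below 0.1 rad and contact force between the fingers and upper_bow above 2 N and linear speed of upper_bow below 0.03 m/s); the arm keeps its last pose, push and grip.
It fails at once if the blue cast is moved more than 15 mm (distance of blue_cast_center from where it was at the start of the episode above 0.015 m).
It fails at once if the yellow cast is moved more than 15 mm (distance of yellow_cast_center from where it was at the start of the episode above 0.015 m).
It fails at once if the roll of tape is moved more than 15 mm (distance of roll_center from where it was at the start of the episode above 0.015 m).
It fails at once if the bow is forced against the lower frame with more than 40 N (contact force between upper_bow and lower_frame above 40 N).
It also fails if it takes over 35 s, if anything falls off the work surface, if the arm or the gripper's body presses on something with over 40 N, if the wrist force passes 120 N, or if a joint passes its speed limit or range.

### The arm

A 6-joint arm with a two-finger parallel gripper is mounted at the origin on a cart in front of the work surface, level with it; the furniture and walls round the work are solid. World frame = base frame: x ahead of the robot, y to its left, z up, the work surface at z = 0. Lengths are in mm, angles in rad, forces in N, time in s.
With the tool pointing down it reaches from about 275 to 750 mm from the base axis. Payload 10.2 kg.
Tool frame: the origin (TCP) lies on the centre line of the jaws, within the pads' length; the fingertips stand env.tip_reach ahead of it and the grasp point (between the pads) lies 11 mm behind it (env.tip_reach is the distance from the TCP to the fingertips, in mm); z points along the fingers, y is the direction in which the jaws open and shut (so a half turn about z gives the same grasp; the last joint's range is limited). The gripper opens to 85 mm and grips with 20 to 120 N. Pads are 22 mm wide; open, the fingers measure 114 mm over their backs; the gripper's body (76 mm by 85 mm) begins 54 mm behind the grasp point. The pads swing forward as they close: fully open they stand 13 mm farther back than shut.
Start: joints at [-1.477, 0.313, 1.498, -0, 1.331, -0.223], TCP at [163.539, -498.885, 239.294] pointing down, gripper open.
Joint ranges: [-2.94, 2.94], [-0.97, 2.17], [0.19, 2.56], [-1.23, 4.37], [0.02, 3.11], [-2.88, 2.88]. Speed limits (rad/s): [2.39, 2.39, 3.01, 3.14, 3.14, 3.14].

### API

Orientations are given as [roll, pitch, yaw] about the fixed x, y, z axes, in that order (R = Rz(yaw) Ry(pitch) Rx(roll)).
In Python, from plant import env gives the robot as it stands.
- The arm moves only by the tool carry_out, never from a script. Its argument "series" is a list that holds one entry, the list of rows, each a list of 7 numbers: the shift along the tool's x, y, z in mm, then the turn, a rotation vector about the tool's x, y, z in units of 5 degrees (1.0 is 5 degrees), then the closure, from -1 (fully open) to 1 (shut). In form: [[[tx, ty, tz, rx, ry, rz, hand], ...]]. A call has 1 to 12 rows; each row shifts and turns the pose as measured when the row begins, along the tool's axes as they then stand; what a row does not reach is not made up. A row lasts 1/8 s, in which the tool goes at most 62.5 mm and 10.7 degrees, less where a joint would pass 70% of its speed; a pose out of reach is approached as far as the arm can. A call with a gripper value outside its range is refused whole. The fingers move at their own pace and stop on an object; the grip force is fixed at half the most. Time passes only in rows, so rows that do not move let the fingers close. It gives the time, the measured TCP pose, the force and the opening at its end, in the units of the state.
- env.state(): the state, without advancing time (a new reading comes with each control period).
- env.grab_frame(name): name is "scene" or "top" or "wrist"; returns a dict with "image" (480x640x3 uint8, red, green, blue), "intrinsics" (3x3 intrinsics, pixels), "view" (4x4, takes a point from world to camera coordinates). Camera axes: x right, y down, z forward; pixel columns grow to the right and rows downward; lengths in mm; the calibration is good to about 2 mm. The wrist camera is an equidistant fisheye: a pixel r from the principal point sees the ray r / f radians off the axis. A picture is of the moment at which its call begins. There is no depth.
- env.finish_job(): hands the job in, once; it reports no verdict.
The state is a dict: "t": time; "joint_positions": joint angles; "joint_velocities": joint speeds; "joint_torque": joint torques, N m; "tcp_pos": TCP position; "tool_rot": TCP orientation; "wrist_force": force on the tool from outside, world axes, zero at the start; "wrist_torque": the same for the moment, N m; "gripper_width": finger opening in mm.
Only numpy, scipy, OpenCV 4.12 (cv2) and the standard library are available. Lean on these libraries where they do the work, as an engineer would, in place of code of your own. Each camera call takes 0.05 s, during which the arm holds its last target.

## Working session

There is one attempt and no reset: what is moved stays moved. The work goes in short steps, Python scripts to look and compute and a tool call to move; the robot and the scene stay as the last step left them, time stands still between calls to the robot, and variables do not carry over. Pictures are saved under pics/ and viewed, and the job is handed in when it is done.

Besides the shell and the picture viewer there is one more tool, called after "Request:" by a JSON object that holds its "api" and its "payload", one argument or row to a line. carry_out: Moves the arm, as the interface text tells. Its arguments: {"type":"object","properties":{"series":{"type":"array"}},"required":["series"]}

```bash
ls; mkdir -p pics; python3 - <<'E'
from plant import env
import cv2
for n in ["scene","top","wrist"]:
    f=env.grab_frame(n); cv2.imwrite(f"pics/{n}0.png",f["image"][:,:,::-1]); print(n,f["intrinsics"].tolist(),f["view"].round(4).tolist())
print(env.state(), env.tip_reach)
E
```

```text
pics
scene [[465.1575688473118, 0.0, 314.5323213028077], [0.0, 465.1575688473118, 244.43297671822026], [0.0, 0.0, 1.0]] [[-0.9137, -0.4062, -0.0129, 475.1017], [-0.1622, 0.3935, -0.9049, 202.6758], [0.3727, -0.8247, -0.4254, 868.009], [0.0, 0.0, 0.0, 1.0]]
top [[524.5115482206611, 0.0, 318.92006258452363], [0.0, 524.5115482206611, 243.3356178215134], [0.0, 0.0, 1.0]] [[0.0872, -0.9962, 0.0003, -107.599], [-0.9717, -0.0851, -0.2203, 562.2341], [0.2195, 0.0189, -0.9754, 1105.1179], [0.0, 0.0, 0.0, 1.0]]
wrist [[371.64829954431775, 0.0, 316.0277236755886], [0.0, 371.64829954431775, 234.75733843484988], [0.0, 0.0, 1.0]] [[0.3124, -0.9499, -0.0011, -524.7703], [-0.9046, -0.2978, 0.3051, -39.6745], [-0.2901, -0.0943, -0.9523, 380.2878], [0.0, 0.0, 0.0, 1.0]]
{'t': 0.15, 'joint_positions': array([-1.47740876e+00,  3.13298040e-01,  1.49823737e+00,  4.63693814e-05,
        1.33098083e+00, -2.23397311e-01]), 'joint_velocities': array([-0.00041476, -0.00102064, -0.003794  , -0.00279391,  0.00313928,
        0.0003109 ]), 'joint_torque': array([ 8.23716528e-04, -4.12369466e+01, -2.59797961e+01, -1.87884439e-04,
        3.24505665e-03, -2.22757501e-05]), 'tcp_pos': array([ 163.52859316, -498.70184044,  238.88800889]), 'tool_rot': array([-3.14070199e+00, -2.48528838e-04,  3.16773734e-01]), 'wrist_force': array([-0.22990911,  0.25027436, -0.51238003]), 'wrist_torque': array([-0.05880681, -0.00851987, -0.02078663]), 'gripper_width': 84.91622424343612} 8.0
```

View pics/scene0.png

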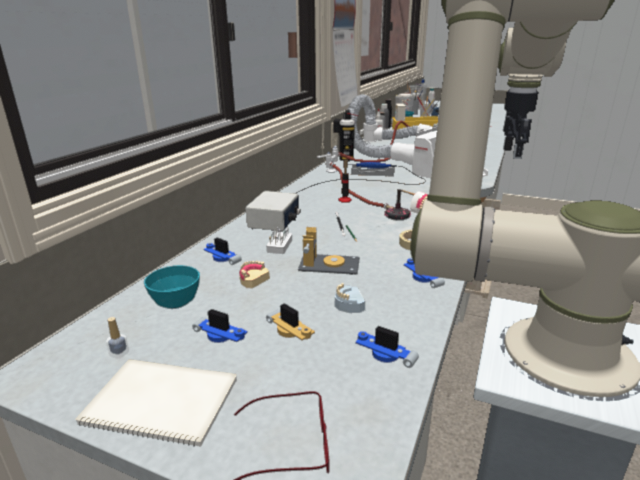

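View pics/top0.png

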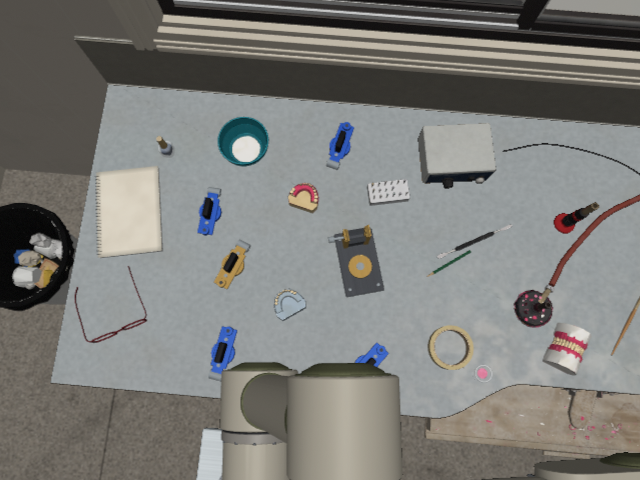

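View pics/wrist0.png

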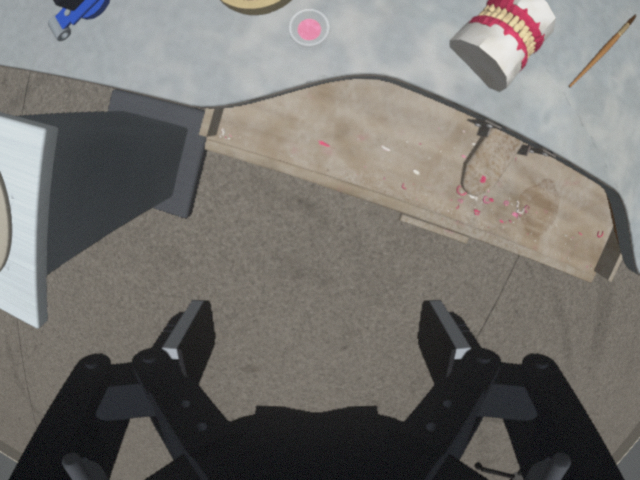

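The top view shows the brass bow at about (233,265) with its barrel toward (244,245). The lower frame is at about (360,262), with the hinge cheeks near (352,236). The blue copies are decoys. Next I'll measure both.

```bash
cat > h.py <<'E'
import numpy as np, cv2
from scipy.spatial.transform import Rotation as Rn
def ray(f,u,v,fish=False):
    K=f["intrinsics"];V=f["view"];R=V[:3,:3];c=-R.T@V[:3,3]
    x=(u-K[0,2])/K[0,0];y=(v-K[1,2])/K[1,1]
    if fish:
        r=np.hypot(x,y);d=np.array([x/r*np.sin(r),y/r*np.sin(r),np.cos(r)]) if r>1e-9 else np.array([0,0,1.])
    else: d=np.array([x,y,1.])
    d=R.T@d; return c,d/np.linalg.norm(d)
def onz(f,u,v,z,fish=False):
    c,d=ray(f,u,v,fish); return c+d*(z-c[2])/d[2]
def proj(f,p,fish=False):
    K=f["intrinsics"];V=f["view"];q=V[:3,:3]@np.asarray(p,float)+V[:3,3]
    if fish:
        r=np.arctan2(np.hypot(q[0],q[1]),q[2]);s=np.hypot(q[0],q[1]);return np.array([K[0,2]+K[0,0]*r*q[0]/s,K[1,2]+K[1,1]*r*q[1]/s])
    return np.array([K[0,2]+K[0,0]*q[0]/q[2],K[1,2]+K[1,1]*q[1]/q[2]])
E
python3 - <<'E'
from plant import env
from h import *
f=env.grab_frame("top");im=f["image"][:,:,::-1].copy()
a=cv2.resize(im[210:310,195:275],None,fx=5,fy=5,interpolation=2);b=cv2.resize(im[210:310,320:400],None,fx=5,fy=5,interpolation=2)
cv2.imwrite("pics/c1.png",np.hstack([a[:500,:400],b[:500,:400]]))
for n,u,v,z in [("grip",232,264,50),("barrel",244,243,10),("disc",360,266,14),("hinge",352,236,85),("blue",289,303,30),("yel",303,197,30),("roll",451,348,20)]: print(n,onz(f,u,v,z).round(0))
E
```

```text
grip [508. 131.  50.]
barrel [567. 117.  10.]
disc [ 535. -156.   14.]
hinge [ 587. -129.   85.]
blue [435.  -3.  30.]
yel [684. -11.  30.]
roll [ 368. -369.   20.]
```

View pics/c1.png

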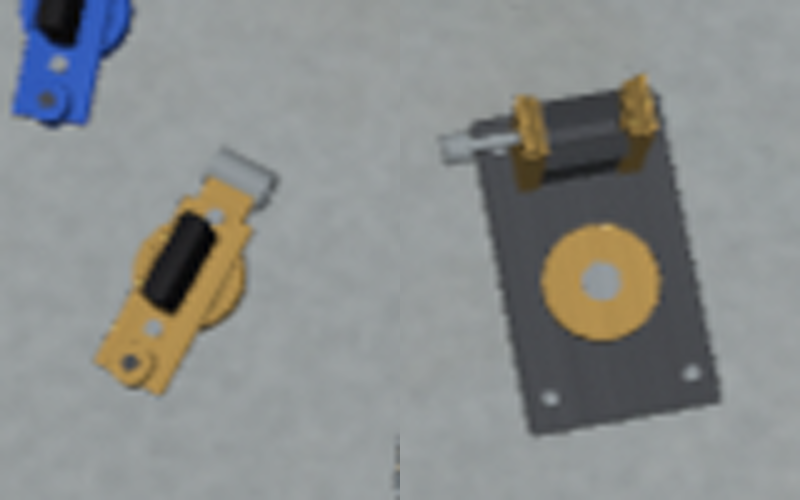

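```bash
cat >> h.py <<'E'
def plan(st,pos,yaw):
    """tool-frame shift and turn (5deg units) from st to tool-down pose"""
    R=Rn.from_euler("xyz",st["tool_rot"]);T=Rn.from_euler("xyz",[np.pi,0,yaw])
    d=R.inv().apply(np.asarray(pos)-st["tcp_pos"]); r=(R.inv()*T).as_rotvec()/np.radians(5)
    return d.round(1),r.round(2)
E
python3 - <<'E'
from plant import env
from h import *
f=env.grab_frame("top");p=lambda u,v,z:onz(f,u,v,z)
b=p(221,282.4,26);q=p(243.6,245.6,20);r1=p(195+33,272,54);r2=p(235.,252.4,54)
for n,x,y in [("boss-barrel",b,q),("rib",r1,r2),("frontedge",p(384,290.4,11),p(346,297,11)),("leftedge",p(346,297,11),p(335,235.5,11))]:
    d=y-x;print(n,x.round(),y.round(),np.linalg.norm(d).round(),np.degrees(np.arctan2(d[1],d[0])).round(1))
w=env.grab_frame("wrist");V=w["view"];R=V[:3,:3];c=-R.T@V[:3,3];st=env.state()
T=Rn.from_euler("xyz",st["tool_rot"]);print("cam in tool",T.inv().apply(c-st["tcp_pos"]).round(1),T.inv().apply(R[2]).round(3))
E
```

```text
boss-barrel [468. 155.  26.] [559. 115.  20.] 99.0 -23.8
rib [489. 137.  54.] [534. 127.  54.] 46.0 -12.5
frontedge [ 484. -215.   11.] [ 462. -129.   11.] 88.0 104.9
leftedge [ 462. -129.   11.] [603. -93.  11.] 146.0 14.5
cam in tool [  78.7    0.2 -134.8] [-0.305  0.     0.952]
```

```bash
python3 - <<'E'
from plant import env
from h import *
print(plan(env.state(),[570,-145,260],np.radians(14.7)))
E
```

```text
(array([ 496.5, -209.6,  -20.8]), array([-0.01, -0.  ,  0.69]))
```

Request:
{"api": "carry_out", "payload": {
  "series": [
    [[42, -17.5, -2, 0, 0, 0.06, -1], [42, -17.5, -2, 0, 0, 0.06, -1], [42, -17.5, -2, 0, 0, 0.06, -1], [42, -17.5, -2, 0, 0, 0.06, -1], [42, -17.5, -2, 0, 0, 0.06, -1], [42, -17.5, -2, 0, 0, 0.06, -1], [42, -17.5, -2, 0, 0, 0.06, -1], [42, -17.5, -2, 0, 0, 0.06, -1], [42, -17.5, -2, 0, 0, 0.06, -1], [42, -17.5, -2, 0, 0, 0.06, -1], [42, -17.5, -2, 0, 0, 0.06, -1], [42, -17.5, -2, 0, 0, 0.06, -1]]
  ]
}}

```text
t: 1.8
tcp_pos: [599.1, -145.6, 263.6]
tool_rot: [-3.141, -0.0, 0.246]
wrist_force: [0.4, -1.1, 0.6]
gripper_width: 84.8
```

```bash
python3 - <<'E'
from plant import env
from h import *
print(plan(env.state(),[570,-145,260],np.radians(14.7)),env.state()["tcp_pos"])
w=env.grab_frame("wrist");cv2.imwrite("pics/w1.png",w["image"][:,:,::-1])
E
```

```text
(array([-28.1,  -7.7,   3.6]), array([-0.  , -0.  , -0.12])) [ 599.12426557 -145.5905118   263.5845713 ]
```

View pics/w1.png

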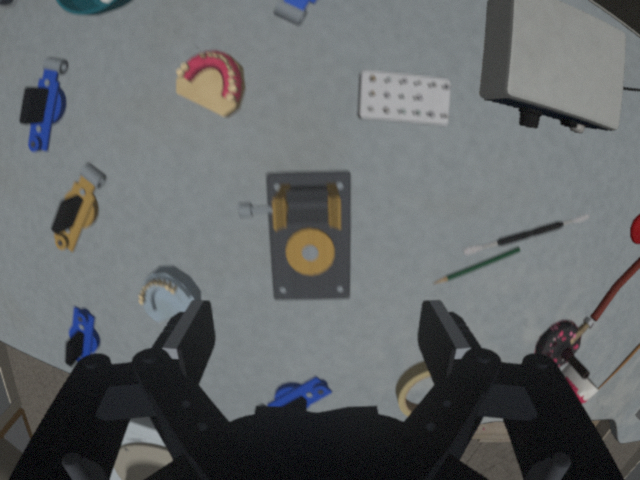

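The wrist view shows the frame in full: base corners near (268,173), (350,171), (350,297), (274,298), and the disc at (310,252). I'll zoom in and fit it.

```bash
python3 - <<'E'
from plant import env
from h import *
w=env.grab_frame("wrist");im=w["image"][:,:,::-1]
cv2.imwrite("pics/w1z.png",cv2.resize(im[160:310,230:370],None,fx=4,fy=4,interpolation=2))
cv2.imwrite("pics/w1raw.png",im);import pickle;pickle.dump((w,env.state()),open("w1.pkl","wb"))
h=cv2.cvtColor(im,cv2.COLOR_BGR2HSV);m=cv2.inRange(h,(10,90,60),(30,255,255));m[:230]=0;m[285:]=0;m[:,:280]=0;m[:,340:]=0
c=max(cv2.findContours(m,0,2)[0],key=cv2.contourArea);e=cv2.fitEllipse(c);print("disc",e)
print(onz(w,*e[0],14,True))
g=(im.max(2)<95).astype(np.uint8)*255;g[:165]=0;g[305:]=0;g[:,:262]=0;g[:,357:]=0
ys,xs=np.nonzero(g)
c=max(cv2.findContours(g,0,2)[0],key=cv2.contourArea);print(cv2.boundingRect(c))
P=np.array([onz(w,u,v,11,True)[:2] for u,v in c[:,0]],np.float32);r=cv2.minAreaRect(P);print(r)
E
```

```text
disc ((313.2545471191406, 256.4779968261719), (45.85460662841797, 48.18321990966797), 90.55714416503906)
[ 534.28810021 -156.04991721   14.        ]
(270, 177, 84, 128)
((547.518798828125, -152.31427001953125), (149.12718200683594, 88.96360778808594), 15.58864688873291)
```

View pics/w1z.png

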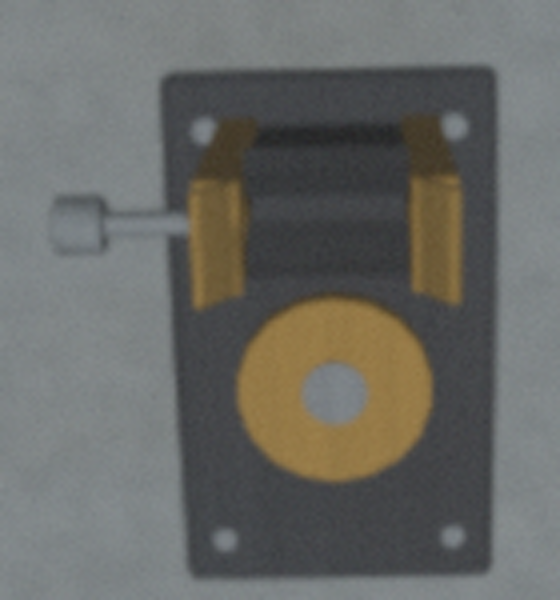

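```bash
python3 - <<'E'
from plant import env
from h import *
w=env.grab_frame("wrist");im=w["image"][:,:,::-1]
def meas(w,im):
    g=(im.max(2)<95).astype(np.uint8)*255;g[:165]=0;g[308:]=0;g[:,:262]=0;g[:,360:]=0
    c=max(cv2.findContours(g,0,1)[0],key=cv2.contourArea)
    return cv2.minAreaRect(np.array([onz(w,u,v,11,True)[:2] for u,v in c[:,0]],np.float32))
r=meas(w,im);print(r,env.state()["tcp_pos"],env.state()["tool_rot"])
f=env.grab_frame("top");imt=f["image"][:,:,::-1]
g=(imt.max(2)<95).astype(np.uint8)*255;k=np.zeros_like(g);k[215:305,325:395]=g[215:305,325:395]
cs=cv2.findContours(k,0,1)[0];c=max(cs,key=cv2.contourArea);print("top",cv2.minAreaRect(np.array([onz(f,u,v,11)[:2] for u,v in c[:,0]],np.float32)))
C=np.array(r[0]);a=np.radians(r[2]);x=np.array([np.cos(a),np.sin(a)]);y=np.array([-x[1],x[0]])
o=im.copy()
for px,py,z,col in [(37,19,84,0),(63,19,84,0),(37,-19,84,0),(63,-19,84,0),(50,63,70,1),(37,29,84,0),(63,-29,84,0),(75,45,11,1),(-75,45,11,1),(75,-45,11,1),(-75,-45,11,1),(50,0,60,1)]:
    u=proj(w,[*(C+px*x+py*y),z],True);cv2.circle(o,tuple(int(round(t*8)) for t in u),8,(0,0,255) if col else (0,255,0),-1,cv2.LINE_AA,3)
cv2.imwrite("pics/w2z.png",cv2.resize(o[160:310,230:370],None,fx=4,fy=4,interpolation=2))
E
```

```text
((547.3815307617188, -152.47027587890625), (149.09295654296875, 89.0287094116211), 15.444259643554688) [ 598.87508362 -145.33035675  262.86182279] [-3.14090761e+00  3.28651516e-04  2.49129470e-01]
top ((494.28045654296875, -178.4766845703125), (67.36760711669922, 133.13916015625), 66.6589584350586)
```

View pics/w2z.png

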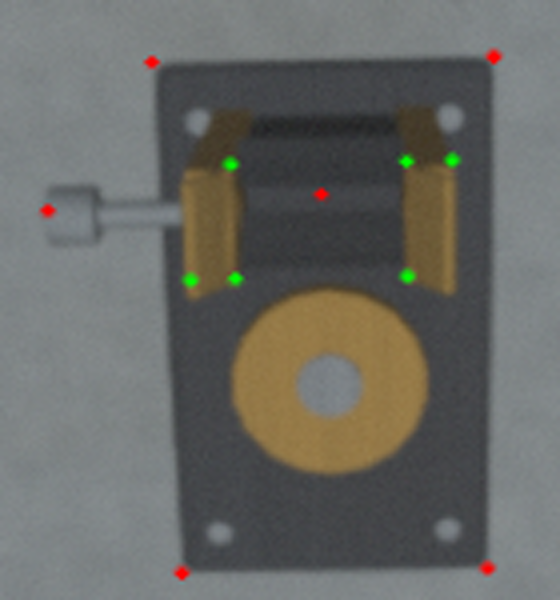

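```bash
python3 - <<'E'
from plant import env
from h import *
w=env.grab_frame("wrist");im=w["image"][:,:,::-1];gr=cv2.cvtColor(im,cv2.COLOR_BGR2GRAY)
P=[]
for u,v in [(220,533),(447,529),(198,122),(450,118),(330,386)]:
    u0,v0=u/4+230,v/4+160;x=int(u0)-6;y=int(v0)-6
    s=gr[y:y+14,x:x+14];m=(s>110).astype(np.uint8)
    n,l,st,ce=cv2.connectedComponentsWithStats(m)
    i=1+np.argmin([np.hypot(*(c-[u0-x,v0-y])) for c in ce[1:]]);c=ce[i]+[x,y];p=onz(w,*c,11,True);P.append(p[:2]);print(st[i,4],c.round(1),p.round(1))
P=np.array(P);ang=lambda d:np.degrees(np.arctan2(d[1],d[0])).round(2)
print(ang(P[0]-P[1])-90,ang(P[2]-P[3])-90,ang(P[2]-P[0]),ang(P[3]-P[1]),ang((P[2]+P[3]-P[0]-P[1])),P[:4].mean(0))
for i,j in [(0,1),(2,3),(0,2),(1,3)]:print(np.linalg.norm(P[i]-P[j]).round(1))
st=env.state();print(st["tcp_pos"],plan(st,[510-20,131,260],np.radians(-24)))
E
```

```text
17 [282.9 290.4] [ 478.8 -137.    11. ]
16 [340.  289.5] [ 496.3 -200.9   11. ]
21 [277.  186.9] [ 595.5 -104.5   11. ]
22 [340.1 186.1] [ 612.6 -169.    11. ]
196 [312.5 256.5] [ 528.4 -160.1   11. ]
15.36 14.849999999999994 15.59 15.35 15.47 [ 545.81826099 -152.85523484]
66.3
66.8
121.2
120.6
[ 597.66815079 -146.97957811  263.27037963] (array([ -36.6, -295.8,    3.4]), array([-0.  ,  0.01,  7.62]))
```

```bash
python3 - <<'E'
from plant import env
from h import *
st=env.state();print(st["tcp_pos"],plan(st,[545,113,230],np.radians(-24)))
E
```

```text
[ 597.66815079 -146.97957811  263.27037963] (array([  12.4, -265. ,   33.4]), array([-0.  ,  0.01,  7.62]))
```

Request:
{"api": "carry_out", "payload": {
  "series": [
    [[2, -40, 4, 0, 0, 0, -1], [2, -40, 5, 0, 0, 0, -1], [2, -40, 5, 0, 0, 0, -1], [2, -40, 5, 0, 0, 0, -1], [2, -40, 5, 0, 0, 0, -1], [2, -40, 5, 0, 0, 0, -1], [0, -25, 4, 0, 0, 1, -1], [0, 0, 0, 0, 0, 1.6, -1], [0, 0, 0, 0, 0, 1.6, -1], [0, 0, 0, 0, 0, 1.6, -1], [0, 0, 0, 0, 0, 1.6, -1], [0, 0, 0, 0, 0, 0, -1]]
  ]
}}

```text
t: 3.55
tcp_pos: [538.3, 107.4, 231.6]
tool_rot: [3.14, -0.002, -0.438]
wrist_force: [-0.2, 0.3, -0.2]
gripper_width: 85.4
```

```bash
python3 - <<'E'
from plant import env
from h import *
w=env.grab_frame("wrist");cv2.imwrite("pics/w3.png",w["image"][:,:,::-1]);st=env.state();print(st["tcp_pos"],st["tool_rot"],st["joint_positions"].round(2))
E
```

```text
[538.33988476 107.42607095 231.61957245] [ 3.14028956e+00 -1.99218585e-03 -4.36930228e-01] [-0.02  0.37  1.44 -0.    1.33  1.99]
```

View pics/w3.png

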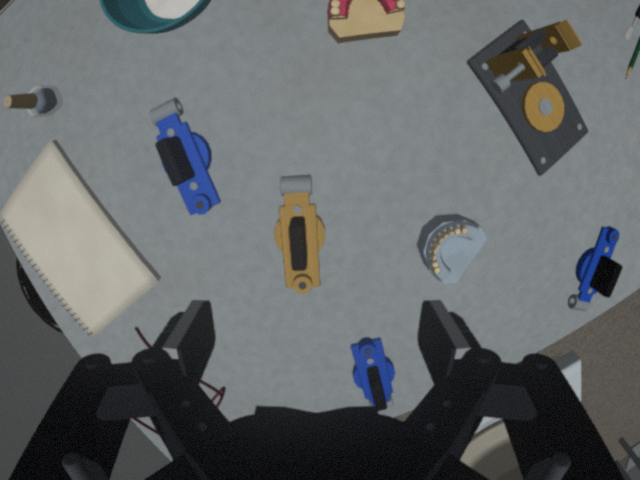

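The bow is centred below the camera: barrel at (297,185), rib at (299,243), front boss at (303,284). I'll measure it.

```bash
python3 - <<'E'
from plant import env
from h import *
w=env.grab_frame("wrist");im=w["image"][:,:,::-1];st=env.state()
cv2.imwrite("pics/w3z.png",cv2.resize(im[165:305,255:345],None,fx=4,fy=4,interpolation=2))
b=np.zeros(im.shape[:2],np.uint8);b[165:305,255:345]=1
hs=cv2.cvtColor(im,cv2.COLOR_BGR2HSV)
br=cv2.inRange(hs,(10,90,60),(30,255,255))*b;dk=(im.max(2)<60).astype(np.uint8)*255*b
big=lambda m:max(cv2.findContours(m,0,1)[0],key=cv2.contourArea)
c=big(dk);print("rib px",cv2.minAreaRect(c));P=np.array([onz(w,u,v,54,True)[:2] for u,v in c[:,0]],np.float32);print("rib@54",cv2.minAreaRect(P))
c=big(br);P=np.array([onz(w,u,v,18,True)[:2] for u,v in c[:,0]],np.float32)
print("brass@18",cv2.minAreaRect(P), cv2.fitLine(P,2,0,.01,.01).ravel())
for n,u,v,z in [("boss",303,284,26),("barreltop",297,185,20)]:print(n,onz(w,u,v,z,True).round(1))
print(st["tcp_pos"].round(1),np.degrees(st["tool_rot"]).round(2))
E
```

```text
rib px ((297.6595153808594, 243.0525360107422), (52.460140228271484, 14.783655166625977), 86.42366790771484)
rib@54 ((518.4906005859375, 134.57992553710938), (13.157480239868164, 49.31363296508789), 67.61621856689453)
brass@18 ((505.9248962402344, 139.62989807128906), (48.96380615234375, 105.03546142578125), 70.87847137451172) [ 9.2784774e-01 -3.7295920e-01  5.0905615e+02  1.3902725e+02]
boss [469.2 154.   26. ]
barreltop [561.6 116.3  20. ]
[538.4 107.6 231.6] [ 1.7993e+02 -1.1000e-01 -2.5000e+01]
```

View pics/w3z.png

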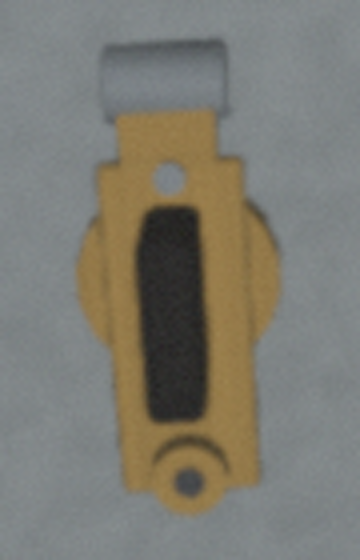

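```bash
python3 - <<'E'
from plant import env
from h import *
print(plan(env.state(),[515.5,135.3,100],np.radians(-22.2)))
E
```

```text
(array([-32.7, -15.5, 131.5]), array([ 0.01, -0.02, -0.56]))
```

Request:
{"api": "carry_out", "payload": {
  "series": [
    [[-11, -5, 25, 0, 0, -0.56, -1], [-11, -5, 27, 0, 0, 0, -1], [-11, -5, 27, 0, 0, 0, -1], [0, 0, 27, 0, 0, 0, -1], [0, 0, 25, 0, 0, 0, -1], [0, 0, 0, 0, 0, 0, -1]]
  ]
}}

```text
t: 4.4
tcp_pos: [513.4, 133.0, 97.8]
tool_rot: [3.141, -0.004, -0.374]
wrist_force: [-0.7, -0.2, 1.2]
gripper_width: 84.9
```

```bash
python3 - <<'E'
from plant import env
from h import *
w=env.grab_frame("wrist");im=w["image"][:,:,::-1];cv2.imwrite("pics/w4.png",im)
st=env.state();print(st["tcp_pos"],np.degrees(st["tool_rot"]),plan(st,[515.5,135.3,31],np.radians(-22.2)))
for n,u in [("tcp axis pt z20",[515.5,135.3,54])]:print(proj(w,u,True))
E
```

```text
[514.11556893 133.01031151  99.00692801] [-179.99050132   -0.35618607  -21.42044874] (array([ 0. , -2.6, 68. ]), array([-0.  , -0.07,  0.16]))
[310.51265752 271.98413196]
```

View pics/w4.png

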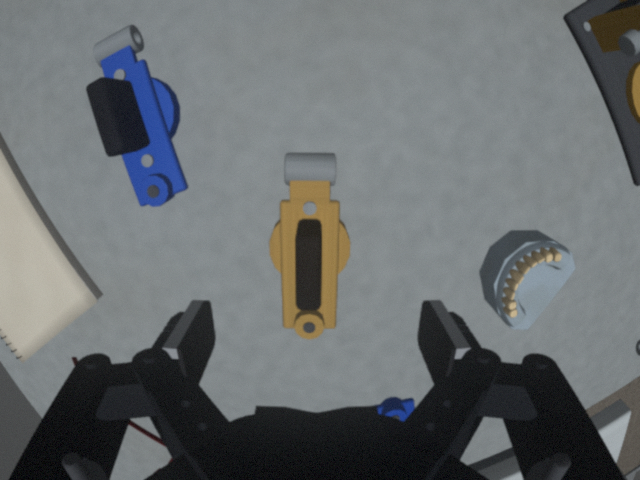

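The bow lines up with the jaws: the rib is at about (309,267), and I need about 2.6 mm more to the left. Descending.

Request:
{"api": "carry_out", "payload": {
  "series": [
    [[0, -1.3, 20, 0, -0.07, 0.16, -1], [0, -1.3, 20, 0, 0, 0, -1], [0, 0, 14, 0, 0, 0, -1], [0, 0, 8, 0, 0, 0, -1], [0, 0, 3, 0, 0, 0, -1], [0, 0, 0, 0, 0, 0, -1]]
  ]
}}

```text
t: 5.2
tcp_pos: [517.2, 135.3, 32.9]
tool_rot: [-3.139, -0.004, -0.388]
wrist_force: [0.1, 0.3, 0.4]
gripper_width: 85.3
```

```bash
python3 - <<'E'
from plant import env
from h import *
w=env.grab_frame("wrist");im=w["image"][:,:,::-1];cv2.imwrite("pics/w5.png",im)
st=env.state();print(st["tcp_pos"],np.degrees(st["tool_rot"]),plan(st,[515.5,135.3,31],np.radians(-22.2)))
E
```

```text
[517.33059995 135.25247291  33.06842015] [-179.85207165   -0.26278708  -22.25443199] (array([-1.7,  0.7,  2.1]), array([-0.03, -0.05, -0.01]))
```

View pics/w5.png

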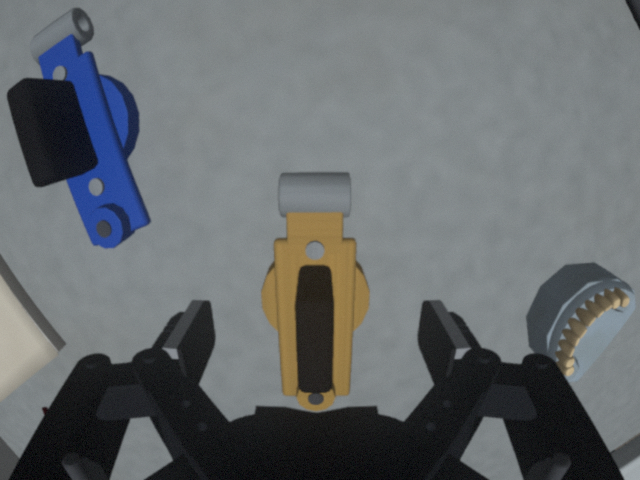

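The rib is centred between the pads (column 315) and the bow's axis is vertical in the picture, so I'm closing.

Request:
{"api": "carry_out", "payload": {
  "series": [
    [[-1.5, 0, 1, 0, -0.05, 0, 0], [0, 0, 0, 0, 0, 0, 1], [0, 0, 0, 0, 0, 0, 1], [0, 0, 0, 0, 0, 0, 1], [0, 0, 0, 0, 0, 0, 1], [0, 0, 0, 0, 0, 0, 1], [0, 0, 0, 0, 0, 0, 1], [0, 0, 0, 0, 0, 0, 1]]
  ]
}}

```text
t: 6.25
tcp_pos: [516.4, 135.9, 33.1]
tool_rot: [-3.138, -0.002, -0.388]
wrist_force: [-0.1, 0.5, -0.0]
gripper_width: 12.7
```

Request:
{"api": "carry_out", "payload": {
  "series": [
    [[0, 0, -8, 0, 0, 0, 1], [0, 0, -14, 0, 0, 0, 1], [0, 0, -20, 0, 0, 0, 1], [0, 0, -24, 0, 0, 0, 1], [0, 0, -24, 0, 0, 0, 1], [0, 0, -24, 0, 0, 0, 1], [0, 0, -20, 0, 0, 0, 1], [0, 0, -8, 0, 0, 0, 1], [0, 0, 0, 0, 0, 0, 1]]
  ]
}}

```text
t: 7.38
tcp_pos: [514.9, 135.6, 184.6]
tool_rot: [-3.138, -0.003, -0.388]
wrist_force: [0.3, -0.3, -3.0]
gripper_width: 12.9
```

```bash
python3 - <<'E'
from plant import env
from h import *
w=env.grab_frame("wrist");im=w["image"][:,:,::-1];cv2.imwrite("pics/w6.png",im)
f=env.grab_frame("scene");cv2.imwrite("pics/s6.png",f["image"][:,:,::-1])
st=env.state();print(st["tcp_pos"],np.degrees(st["tool_rot"]),st["wrist_force"],st["wrist_torque"],st["gripper_width"],plan(st,[546.8,-152.6,172],np.radians(15.3)))
E
```

```text
[514.66444721 135.55894014 183.66130495] [-1.79811677e+02 -6.64257433e-02 -2.22470216e+01] [-0.07087882 -1.03473576 -2.63233576] [-3.49600654e-02 -1.42839206e-03  7.48181213e-05] 12.706070739573498 (array([138.8, 254.6,  11. ]), array([-0.03, -0.03, -7.51]))
```

View pics/w6.png

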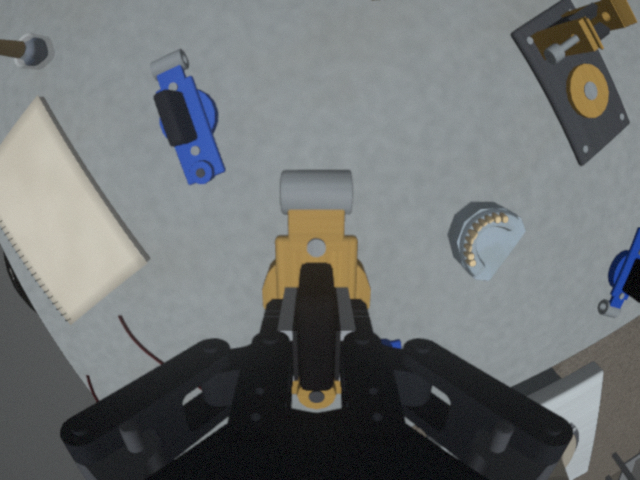

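The bow came up level and held, with the barrel at (316,190) in the wrist view as before. Next I'm carrying it over the frame.

Request:
{"api": "carry_out", "payload": {
  "series": [
    [[10, 18, 1, 0, 0, 0, 1], [18, 33, 1, 0, 0, 0, 1], [18, 33, 1, 0, 0, 0, 1], [18, 33, 1, 0, 0, 0, 1], [18, 33, 1, 0, 0, 0, 1], [18, 33, 1, 0, 0, 0, 1], [15, 28, 1, 0, 0, -0.8, 1], [0, 0, 0, 0, 0, -1.6, 1], [0, 0, 0, 0, 0, -1.7, 1], [0, 0, 0, 0, 0, -1.7, 1], [0, 0, 0, 0, 0, -1.4, 1], [0, 0, 0, 0, 0, 0, 1]]
  ]
}}

```text
t: 8.98
tcp_pos: [537.6, -110.3, 163.8]
tool_rot: [-3.128, 0.014, 0.259]
wrist_force: [-0.7, 0.2, -3.7]
gripper_width: 13.4
```

```bash
python3 - <<'E'
from plant import env
from h import *
st=env.state();print(st["tcp_pos"],np.degrees(st["tool_rot"]),st["wrist_force"],st["gripper_width"],plan(st,[546.8,-152.6,172],np.radians(15.3)))
E
```

```text
[ 537.63279201 -110.31551829  163.79967892] [-179.23570072    0.8291988    14.8196889 ] [-0.73558702  0.19442315 -3.70508651] 13.418555181965417 (array([-2.1, 43.1, -8.7]), array([-0.15,  0.17, -0.1 ]))
```

Request:
{"api": "carry_out", "payload": {
  "series": [
    [[0, 11, -9, -0.15, 0.17, -0.1, 1], [-1, 16, 0, 0, 0, 0, 1], [-1, 15, 0, 0, 0, 0, 1], [0, 0, 0, 0, 0, 0, 1], [0, 0, 0, 0, 0, 0, 1]]
  ]
}}

```text
t: 9.6
tcp_pos: [547.2, -155.3, 172.5]
tool_rot: [3.141, -0.001, 0.261]
wrist_force: [-0.1, -0.2, -2.4]
gripper_width: 12.9
```

```bash
python3 - <<'E'
from plant import env
from h import *
w=env.grab_frame("wrist");im=w["image"][:,:,::-1].copy()
cv2.imwrite("pics/w7.png",im)
for n in ["top","scene"]:
    f=env.grab_frame(n);i=f["image"][:,:,::-1];u,v=proj(f,[560,-150,110]).astype(int);cv2.imwrite(f"pics/{n}7.png",cv2.resize(i[v-60:v+60,u-60:u+60],None,fx=4,fy=4,interpolation=2))
for i in range(2):
    env.grab_frame("top");st=env.state();print(st["tcp_pos"],np.degrees(st["tool_rot"]),st["wrist_force"],st["gripper_width"],plan(st,[546.8,-152.6,172],np.radians(15.3)))
E
```

```text
[ 547.26276983 -154.88324687  172.74153383] [ 1.79973752e+02 -4.54440491e-02  1.50275146e+01] [-0.08378117  0.02424749 -3.46452223] 12.838852383179008 (array([ 0.1, -2.3,  0.7]), array([ 0.01, -0.01, -0.05]))
[ 547.3008115  -154.8763936   172.75624216] [ 1.79970859e+02 -4.88710009e-02  1.50334738e+01] [ 0.12214668  0.05925067 -2.21592059] 13.342624372924496 (array([ 0.1, -2.3,  0.8]), array([ 0.01, -0.01, -0.05]))
```

View pics/w7.png

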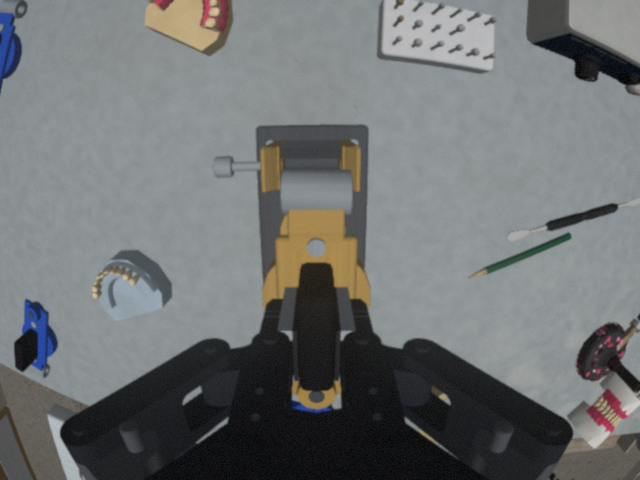

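View pics/scene7.png

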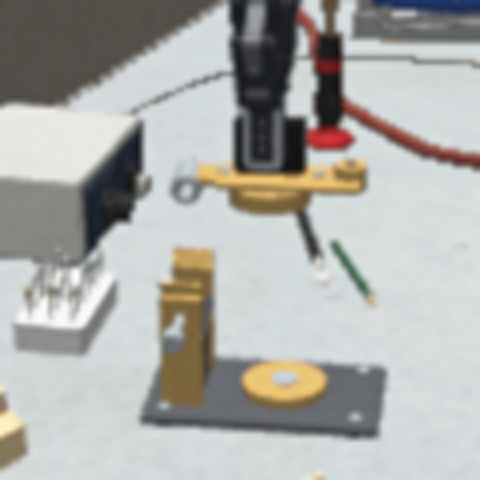

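View pics/top7.png

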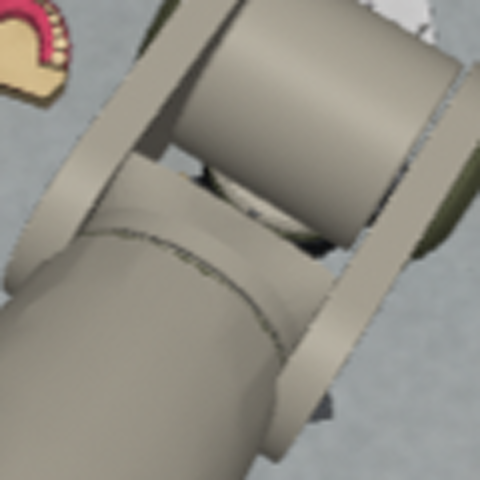

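```bash
python3 - <<'E'
from plant import env
from h import *
w=env.grab_frame("wrist");im=w["image"][:,:,::-1].copy();st=env.state()
z=cv2.resize(im[115:225,205:375],None,fx=4,fy=4,interpolation=2);cv2.imwrite("pics/w7z.png",z)
a=np.radians(15.35);C=np.array([546.8,-152.6]);x=np.array([np.cos(a),np.sin(a)]);y=np.array([-x[1],x[0]])
def loc(p): d=p[:2]-C;return (d@x).round(2),(d@y).round(2)
g=cv2.cvtColor(im,cv2.COLOR_BGR2GRAY).astype(int)
print("col316",g[120:225,300].tolist())
for n,u,v,h in [("barrel mid",316,191,st["tcp_pos"][2]-22.5),("rear edge",312,126,11)]:
    p=onz(w,u,v,h,True);print(n,p.round(1),loc(p))
print("tcp loc",loc(st["tcp_pos"]))
E
```

```text
col316 [139, 143, 140, 136, 124, 89, 75, 74, 79, 78, 79, 79, 76, 76, 79, 80, 79, 79, 76, 78, 71, 71, 68, 66, 64, 66, 65, 65, 65, 64, 62, 64, 66, 68, 63, 63, 67, 63, 66, 75, 77, 79, 80, 79, 79, 78, 80, 74, 68, 73, 78, 86, 94, 100, 106, 110, 115, 116, 118, 121, 122, 125, 127, 134, 138, 137, 140, 140, 141, 139, 140, 142, 144, 145, 143, 139, 141, 142, 142, 140, 140, 138, 135, 131, 133, 131, 126, 126, 127, 133, 135, 136, 139, 136, 139, 139, 139, 137, 137, 138, 137, 139, 139, 142, 142]
barrel mid [ 593.8 -142.6  150.3] (np.float64(47.93), np.float64(-2.78))
rear edge [ 617.6 -133.    11. ] (np.float64(73.52), np.float64(0.19))
tcp loc (np.float64(-0.12), np.float64(-2.37))
```

View pics/w7z.png

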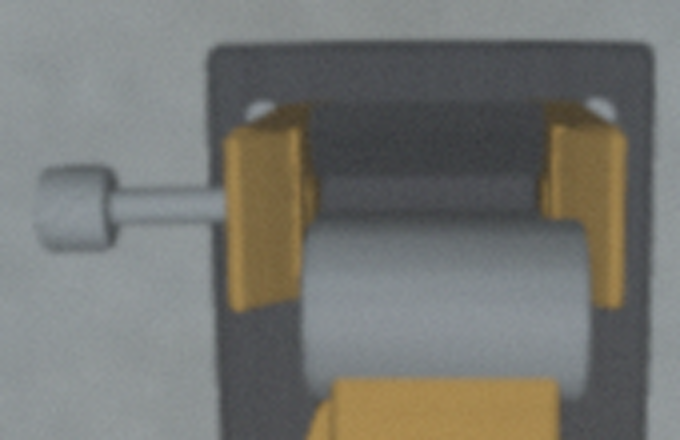

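Request:
{"api": "carry_out", "payload": {
  "series": [
    [[0.5, -2.6, 10, 0, 0, -0.06, 1], [0, 0, 15, 0, 0, 0, 1], [0, 0, 12, 0, 0, 0, 1], [0, 0, 3, 0, 0, 0, 1], [0, 0, 0, 0, 0, 0, 1]]
  ]
}}

```text
t: 10.52
tcp_pos: [546.7, -151.5, 128.9]
tool_rot: [-3.141, 0.001, 0.268]
wrist_force: [0.4, -0.1, -1.8]
gripper_width: 13.2
```

```bash
cat > m.py <<'E'
from plant import env
from h import *
import sys
w=env.grab_frame("wrist");im=w["image"][:,:,::-1].copy();st=env.state()
n=sys.argv[1]
f=env.grab_frame("scene");i=f["image"][:,:,::-1];u,v=proj(f,[575,-145,80]).astype(int)
A=cv2.resize(im[100:240,200:380],(720,560),interpolation=2)[:,:500+220];B=cv2.resize(i[v-40:v+40,u-45:u+45],(540,480),interpolation=2)
cv2.imwrite(f"pics/{n}w.png",A);cv2.imwrite(f"pics/{n}s.png",B)
a=np.radians(15.35);C=np.array([546.8,-152.6]);x=np.array([np.cos(a),np.sin(a)]);y=np.array([-x[1],x[0]])
d=st["tcp_pos"][:2]-C
print("t",st["t"],"tcp loc",(d@x).round(2),(d@y).round(2),st["tcp_pos"][2].round(2),"rot",np.degrees(st["tool_rot"]).round(2),"F",st["wrist_force"].round(1),"T",st["wrist_torque"].round(2),st["gripper_width"].round(1))
E
python3 m.py a
```

```text
Traceback (most recent call last):
  File "m.py", line 11, in <module>
    print("t",st["t"],"tcp loc",(d@x).round(2),(d@y).round(2),st["tcp_pos"][2].round(2),"rot",np.degrees(st["tool_rot"]).round(2),"F",st["wrist_force"].round(1),"T",st["wrist_torque"].round(2),st["gripper_width"].round(1))
                                                                                                                                                                                                 ^^^^^^^^^^^^^^^^^^^^^^^^^
AttributeError: 'float' object has no attribute 'round'
```

View pics/aw.png

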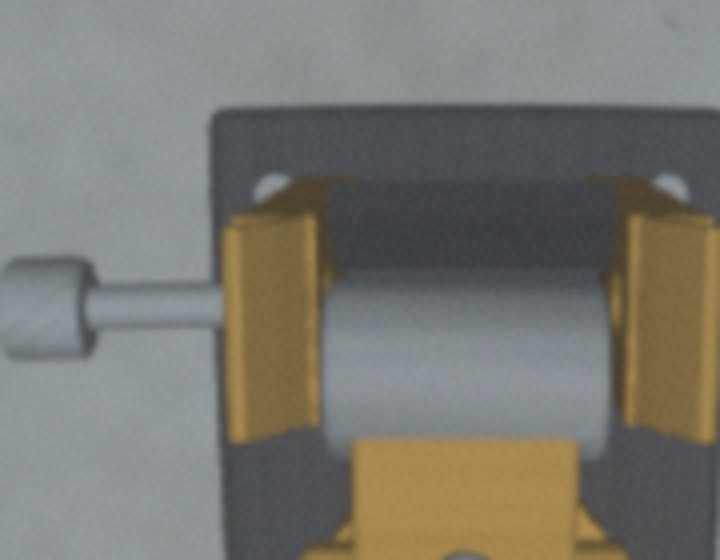

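View pics/as.png

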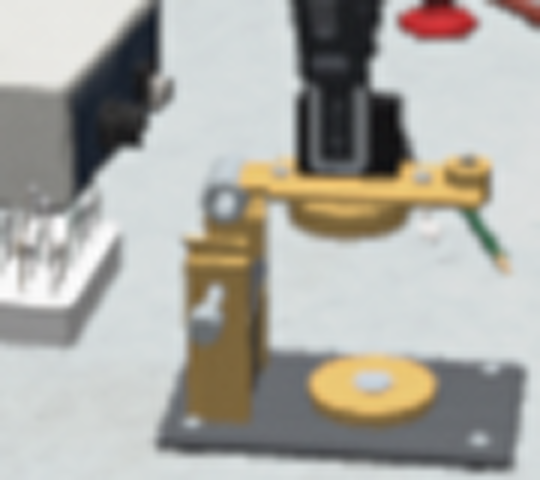

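```bash
sed -i 's/st\["gripper_width"\].round(1)/round(float(st["gripper_width"]),1)/' m.py; python3 m.py b; python3 - <<'E'
from plant import env
from h import *
w=env.grab_frame("wrist");st=env.state();zb=st["tcp_pos"][2]-22.5
a=np.radians(15.35);C=np.array([546.8,-152.6]);x=np.array([np.cos(a),np.sin(a)]);y=np.array([-x[1],x[0]])
L=lambda p:((p[:2]-C)@x).round(2),
l=lambda u,v,z:[((onz(w,200+u/4,100+v/4,z,True)[:2]-C)@k).round(2) for k in (x,y)]
print("barrel",l(466,363,zb));
for z in (95,):print("cheek lip mids",l(470.5,218,z),l(470.5,441,z))
print("base rear",l(466,108,11),"knob",l(50,308,70))
E
```

```text
t 10.675 tcp loc 0.34 0.94 129.52 rot [-1.7999e+02 -1.0000e-02  1.5380e+01] F [ 0.8  0.1 -3.5] T [-0.02 -0.03 -0.04] 12.7
barrel [np.float64(48.52), np.float64(0.58)]
cheek lip mids [np.float64(63.06), np.float64(0.08)] [np.float64(36.85), np.float64(0.02)]
base rear [np.float64(73.97), np.float64(0.51)] knob [np.float64(49.48), np.float64(56.8)]
```

Request:
{"api": "carry_out", "payload": {
  "series": [
    [[1.2, 0.5, 4, 0, 0, 0, 1], [0, 0, 7, 0, 0, 0, 1], [0, 0, 7, 0, 0, 0, 1], [0, 0, 5, 0, 0, 0, 1], [0, 0, 0, 0, 0, 0, 1], [0, 0, 0, 0, 0, 0, 1]]
  ]
}}

```text
t: 11.52
tcp_pos: [548.2, -151.8, 104.9]
tool_rot: [-3.141, -0.0, 0.268]
wrist_force: [-0.1, 0.1, -3.0]
gripper_width: 13.1
```

```bash
python3 m.py c
```

```text
t 11.575 tcp loc 1.6 0.45 104.88 rot [-1.7999e+02 -1.0000e-02  1.5380e+01] F [-0.5  0.2 -4.4] T [ 0.02  0.   -0.01] 13.0
```

View pics/cw.png

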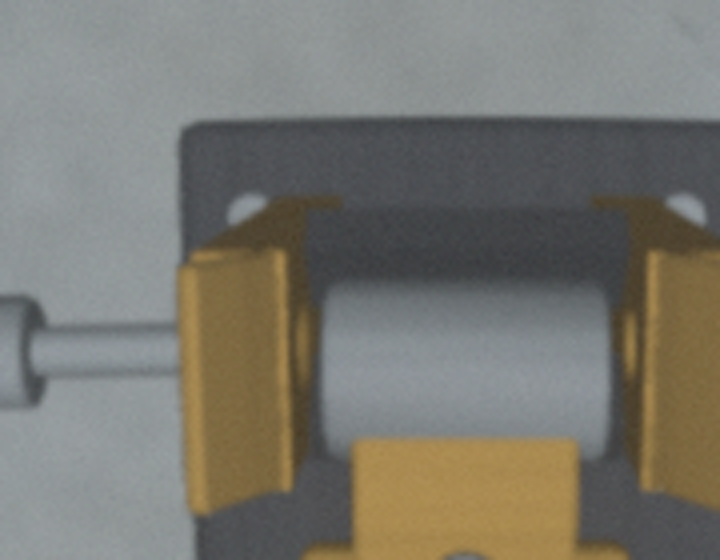

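View pics/cs.png

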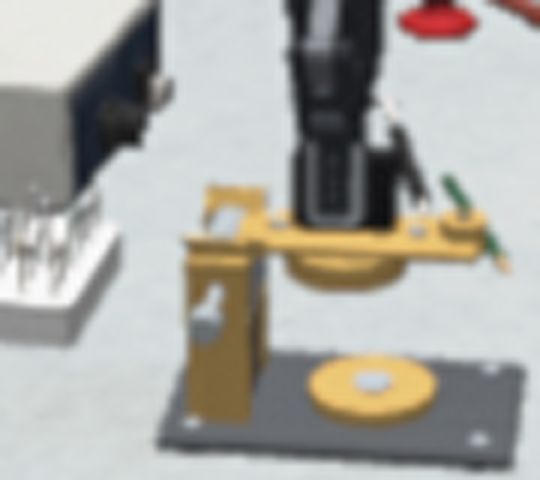

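```bash
python3 - <<'E'
from plant import env
from h import *
w=env.grab_frame("wrist");st=env.state();zb=st["tcp_pos"][2]-22.5
a=np.radians(15.35);C=np.array([546.8,-152.6]);x=np.array([np.cos(a),np.sin(a)]);y=np.array([-x[1],x[0]])
l=lambda u,v,z:[((onz(w,200+u/4,100+v/4,z,True)[:2]-C)@k).round(2) for k in (x,y)]
print("barrel",l(466,364,zb),"pin",l(110,350,70),"holes",l(305,343,70),l(630,343,70))
print("lip corners rear",l(278,250,95),l(650,250,95),"front",l(290,492,95),l(645,492,95),"outer",l(183,268,95),l(195,514,95))
E
```

```text
barrel [np.float64(49.68), np.float64(0.06)] pin [np.float64(49.28), np.float64(42.07)] holes [np.float64(49.79), np.float64(18.75)] [np.float64(49.86), np.float64(-19.01)]
lip corners rear [np.float64(63.62), np.float64(18.52)] [np.float64(63.67), np.float64(-17.92)] front [np.float64(38.91), np.float64(17.97)] [np.float64(38.97), np.float64(-18.17)] outer [np.float64(62.0), np.float64(28.06)] [np.float64(36.58), np.float64(27.94)]
```

The barrel is at x = 49.7, y = 0.1 mm in the frame, and the cheek holes are at x = 49.8 mm. I'm lowering gently and watching the force.

Request:
{"api": "carry_out", "payload": {
  "series": [
    [[0, 0, 3, 0, 0, 0, 1], [0, 0, 3, 0, 0, 0, 1], [0, 0, 2, 0, 0, 0, 1], [0, 0, 1, 0, 0, 0, 1], [0, 0, 0, 0, 0, 0, 1]]
  ]
}}

```text
t: 12.3
tcp_pos: [548.3, -151.8, 95.5]
tool_rot: [3.141, -0.001, 0.268]
wrist_force: [0.3, -1.0, -1.9]
gripper_width: 12.9
```

```bash
python3 m.py d
```

```text
t 12.35 tcp loc 1.69 0.37 95.53 rot [ 1.7999e+02 -4.0000e-02  1.5380e+01] F [ 0.6 -0.  -2.3] T [-0.05 -0.01  0.03] 12.9
```

Not touching yet. I'll use half-millimetre to one-millimetre steps.

Request:
{"api": "carry_out", "payload": {
  "series": [
    [[0, 0, 1, 0, 0, 0, 1], [0, 0, 0.5, 0, 0, 0, 1], [0, 0, 0, 0, 0, 0, 1]]
  ]
}}

```text
t: 12.78
tcp_pos: [548.4, -151.8, 94.1]
tool_rot: [3.141, -0.001, 0.268]
wrist_force: [-1.1, 0.2, -2.3]
gripper_width: 13.1
```

Request:
{"api": "carry_out", "payload": {
  "series": [
    [[0, 0, 0.7, 0, 0, 0, 1], [0, 0, 0, 0, 0, 0, 1]]
  ]
}}

```text
t: 13.02
tcp_pos: [548.4, -151.8, 93.4]
tool_rot: [3.141, -0.001, 0.268]
wrist_force: [0.5, -0.2, -2.2]
gripper_width: 12.8
```

```bash
python3 m.py e
```

```text
t 13.075 tcp loc 1.78 0.29 93.41 rot [ 1.7997e+02 -5.0000e-02  1.5380e+01] F [ 0.3  0.2 -2.2] T [-0.   -0.02  0.04] 13.0
```

View pics/ew.png

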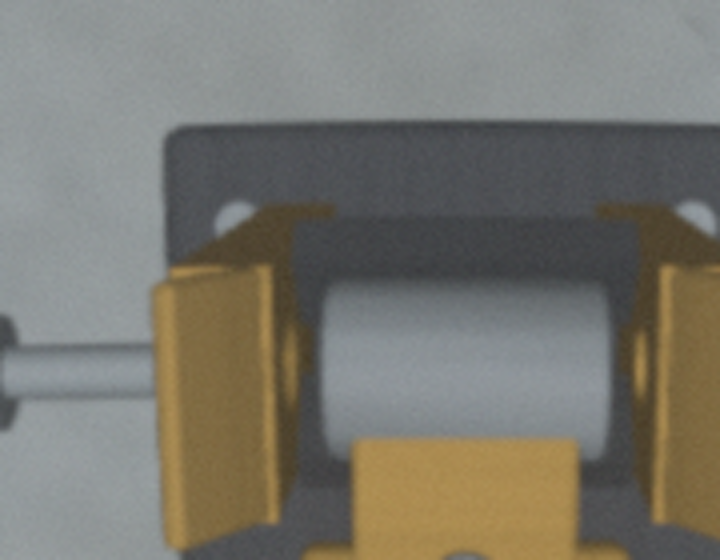

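View pics/es.png

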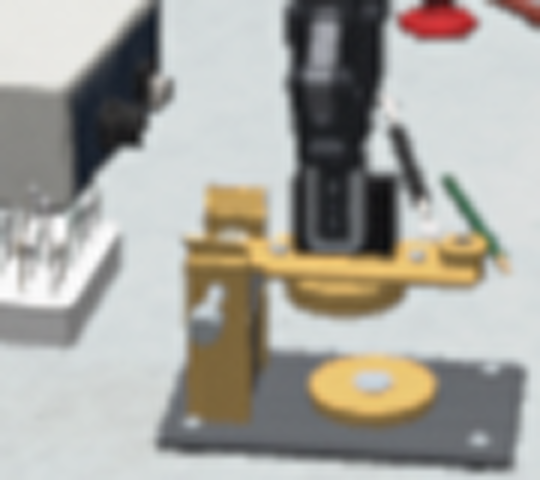

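Request:
{"api": "carry_out", "payload": {
  "series": [
    [[0, 0, 0.7, 0, 0, 0, 1], [0, 0, 0, 0, 0, 0, 1]]
  ]
}}

```text
t: 13.38
tcp_pos: [548.5, -151.9, 92.7]
tool_rot: [3.141, -0.001, 0.268]
wrist_force: [-0.0, -0.9, -2.8]
gripper_width: 13.0
```

Request:
{"api": "carry_out", "payload": {
  "series": [
    [[0, 0, 0.5, 0, 0, 0, 1], [0, 0, 0, 0, 0, 0, 1]]
  ]
}}

```text
t: 13.62
tcp_pos: [548.7, -151.9, 92.5]
tool_rot: [3.141, -0.002, 0.268]
wrist_force: [0.5, 0.4, -2.6]
gripper_width: 13.0
```

```bash
python3 m.py f
```

```text
t 13.675 tcp loc 1.98 0.18 92.46 rot [ 1.7995e+02 -9.0000e-02  1.5380e+01] F [-0.5  0.1 -2.2] T [ 0.03 -0.03  0.01] 13.0
```

Request:
{"api": "carry_out", "payload": {
  "series": [
    [[0, 0, 0.6, 0, 0, 0, 1], [0, 0, 0, 0, 0, 0, 1]]
  ]
}}

```text
t: 13.98
tcp_pos: [548.6, -151.9, 92.4]
tool_rot: [3.14, -0.002, 0.268]
wrist_force: [-0.3, 0.7, -0.6]
gripper_width: 13.3
```

```bash
for i in 1 2 3; do python3 m.py g; done
```

```text
t 14.025 tcp loc 1.95 0.17 92.36 rot [ 1.7994e+02 -1.0000e-01  1.5380e+01] F [-0.4  1.3  0.9] T [0.12 0.12 0.08] 12.9
t 14.125 tcp loc 1.93 0.17 92.35 rot [ 1.7994e+02 -9.0000e-02  1.5380e+01] F [-1.8  1.1  2.4] T [0.25 0.22 0.07] 12.9
t 14.225 tcp loc 1.96 0.14 92.37 rot [ 1.7993e+02 -9.0000e-02  1.5380e+01] F [-1.3 -0.3  1.9] T [0.17 0.07 0.05] 12.9
```

View pics/gw.png

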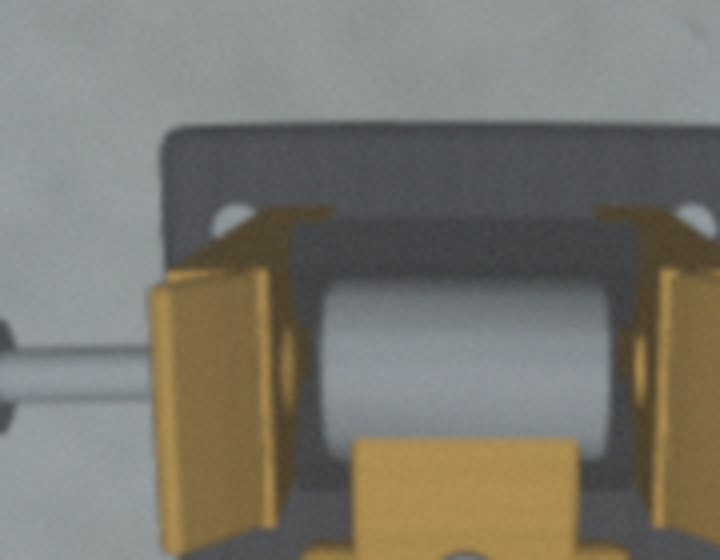

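```bash
python3 - <<'E'
from plant import env
from h import *
w=env.grab_frame("wrist");st=env.state();zb=st["tcp_pos"][2]-22.5
a=np.radians(15.35);C=np.array([546.8,-152.6]);x=np.array([np.cos(a),np.sin(a)]);y=np.array([-x[1],x[0]])
l=lambda u,v,z:[((onz(w,200+u/4,100+v/4,z,True)[:2]-C)@k).round(2) for k in (x,y)]
print(zb,"barrel",l(466,366,zb),"pin",l(75,374,70),"holes",l(287,366,70),l(641,366,70))
f=env.grab_frame("scene");i=f["image"][:,:,::-1]
h=[*(C+50*x+19*y),70];u,v=proj(f,h).astype(int);cv2.imwrite("pics/gz.png",cv2.resize(i[v-25:v+25,u-20:u+55],None,fx=10,fy=10,interpolation=2))
print(proj(f,h)-[u-20,v-25], [ (proj(f,[*(C+50*x),70])-[u-20,v-25]).round(1)])
print(st["wrist_force"],st["wrist_torque"])
E
```

```text
69.84051122166464 barrel [np.float64(49.79), np.float64(-0.23)] pin [np.float64(49.31), np.float64(42.83)] holes [np.float64(49.89), np.float64(19.11)] [np.float64(49.94), np.float64(-19.15)]
[20.22560418 25.83768795] [array([21.4, 22.7])]
[-1.50944767  1.58044407  1.71065064] [ 0.25925222  0.17114233 -0.00561323]
```

View pics/gz.png

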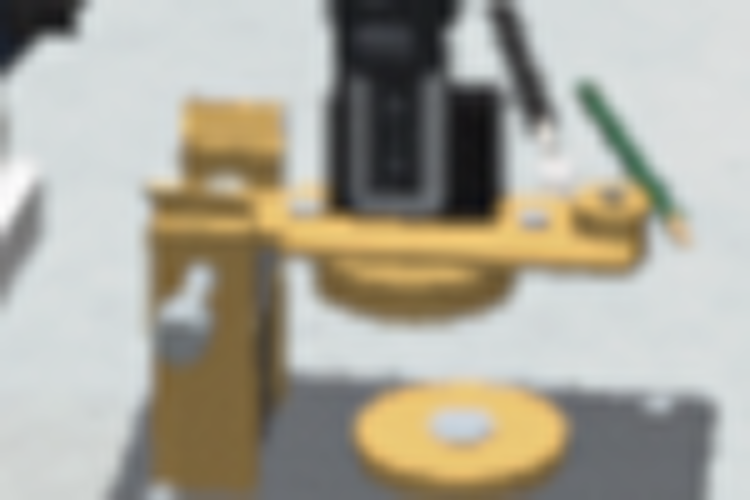

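The barrel is seated: contact force has risen by about 4 N, and the barrel is within about 0.2 mm of the hole line, level and steady. I'm handing it in.

```bash
python3 - <<'E'
from plant import env
st=env.state();print(st["tcp_pos"],st["tool_rot"],st["wrist_force"],abs(st["joint_velocities"]).max(),st["gripper_width"])
print(env.finish_job())
E
```

```text
[ 548.62918973 -151.94227983   92.35694413] [ 3.14042921e+00 -1.56029330e-03  2.68524545e-01] [-2.76911634  1.04737861  2.01807782] 0.0020662810997685993 12.89181044547773
the job is handed in; nothing more can be done
None
```

The bow's hinge barrel is seated in the V between the cheeks, level over the base. I handed the job in at about 14.3 s with the gripper still holding the black rib.

**Last checks:**
- **Alignment:** in the wrist view the barrel centre was at x ≈ 49.8, y ≈ -0.2 mm and the cheek holes at x ≈ 49.9 mm. The arm's position put the barrel at z ≈ 69.8 mm, against 70 mm wanted.
- **Level and steady:** the tool was within 0.1° of vertical and the arm was still. The grip held at 12.9 mm opening on the nominal 14 mm rib.
- **Seating force:** about 4–5 N upward, with a small sideways reading of 1–3 N, well under the 40 N limit.
- **Bystanders:** nothing touched the casts or the tape on the way. I did not measure their positions again at the end.

**Disagreements:**
- The pin measured about 0.5 mm forward of the cheek holes.
- The base's rear edge measured 1–1.5 mm forward of where it should be.

Both are within the stated 2 mm camera calibration. The bow's own level was judged from the tool's angle and the pictures, not measured separately.

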